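Shim a rocking chopping board until it is just snug

ROBOT

A 6-joint arm with a two-finger parallel gripper is mounted at the origin on the work surface. World frame = base frame: x ahead of the robot, y to its left, z up, the work surface at z = 0. Lengths are in m, angles in degrees, forces in N, time in s.
With the tool pointing down it reaches from about 0.25 to 0.725 m from the base axis. Payload 9.7 kg.
Tool frame: the origin (TCP) lies at the very end of the fingers, on their centre line; the grasp point (between the pads) lies 19 mm behind it (bot.grip_point_offset is the z of the grasp point in the tool frame, in m); z points along the fingers, x is the direction in which the jaws open and shut, and the axes are right-handed (so a half turn about z gives the same grasp; the last joint's range is limited). The gripper opens to 85 mm and grips with 20 to 120 N. Pads are 22 mm wide; open, the fingers measure 114 mm over their backs; the gripper's body (76 mm by 85 mm) begins 54 mm behind the grasp point. The pads swing forward as they close: fully open they stand 13 mm farther back than shut.
Start: joints at [66.349, 4.979, 10.078, 95.1, 0, 90], TCP at [0.221, 0.504, 0.231] pointing down, gripper open.
Joint ranges: [-179.16, 179.16], [-48.56, 103.87], [-65.8, 70.77], [-126.05, 130.52], [-82.76, 87.17], [-180, 180]. Speed limits (degrees/s): [127.2, 127.2, 147.25, 180, 180, 180].

INTERFACE

Orientations are given as [roll, pitch, yaw] about the fixed x, y, z axes, in that order (R = Rz(yaw) Ry(pitch) Rx(roll)).
In Python, from workcell import get_obs, viewer, job_done, bot gives the robot as it stands.
- The arm moves only by the shell command python3 -m handwheel 'ROWS' [FORCE]. ROWS is JSON, a list of rows, each a list of 5 numbers: the closure, from 0 (fully open) to 1 (shut), then the shift along the world's x, y, z in m, then the turn about the world's z in degrees. A call has 1 to 5 rows; each row is the pose to reach, as a shift and turn from the pose measured when the call began; what a row does not reach only later rows make up. A row lasts 1/10 s, in which the tool goes at most 50 mm and 8.59 degrees, less where a joint would pass 70% of its speed; a pose out of reach is approached as far as the arm can. A call with a gripper value outside its range is refused whole. The fingers move at their own pace and stop on an object; FORCE is the grip in N (left out, the last holds). Time passes only in rows, so rows that repeat a pose let the fingers close. It gives the time, the measured TCP pose, the force and the opening at its end, in the units of the state.
- get_obs(): the state, without advancing time (a new reading comes with each control period).
- viewer.camera(name): name is "side" or "top" or "wrist"; returns a dict with "color" (400x640x3 uint8, blue, green, red), "K" (3x3 intrinsics, pixels), "dist_coeffs" ([k1, k2, p1, p2, k3] as OpenCV has them; the pictures are not rectified), "origin" and "orientation" of the camera in the world. Camera axes: x right, y down, z forward; pixel columns grow to the right and rows downward; lengths in m; the calibration is good to about 2 mm. A picture is of the moment at which its call begins. There is no depth.
- job_done(): hands the job in, once; it reports no verdict.
The state is a dict: "time": time; "q": joint angles; "qd": joint speeds; "joint_efforts": joint torques, N m; "ee_pos": TCP position; "tcp_rot": TCP orientation; "wrist_force": force on the tool from outside, world axes, zero at the start; "torque": the same for the moment, N m; "opening": finger opening in m.
Only numpy, scipy, OpenCV 4.12 (cv2) and the standard library are available. Lean on these libraries where they do the work, as an engineer would, in place of code of your own. Each camera call takes 0.05 s, during which the arm holds its last target.

TASK

The near edge of the big chopping board stands clear of the counter and the board rocks. Pick up the wooden wedge by its grip and slide it, thin end first and square to the edge, into the gap under the middle of that near edge until you feel it bite: snug and carrying a little of the board, but gently, never rammed in hard. Let go and leave it there, and do not disturb the jar, the mug or the pepper mill.

Things in the scene. Friction and masses are not known exactly. Their poses are not given: they have to be found in the camera images.
- board: Dark wooden chopping board, 300 x 360 x 22 mm thick, carrying a steel dish, rack and toast (110 mm or more behind the near edge, up to 90 mm above the counter). It cannot slide. Origin: on the counter (z = 0) below the middle of the near edge, the one towards the robot; x points level, square to that edge, in under the board; y runs along the edge, which goes 180 mm either way.
- gap (a point): The gap: a point on the counter (z = 0) below the middle of the near edge; axes as the board's. The edge's underside is 5 to 14 mm above it, different each time and not told by this pose; the top 22 mm higher. Open for 110 mm inwards, then a rubber pad. The board's edge is stiff: it gives upward well under 1 mm for 20 N.
- shim: Pale waxed wooden wedge with an upright grip, 130 mm long, about 70 g, flat on the counter. Wedge part 100 mm long, 40 mm wide; its top slopes evenly from 16.5 mm at the grip to 2.5 mm at the thin end. Origin: under the centre of the grip, level with the underside; x points from grip to thin end (which is at 115 mm), z up. Slides easily (friction about 0.3) and stays put once wedged.
- shim_grip (a point): Point inside the wedge's grip where it is best held: on its middle line, 27 mm above the wedge's underside; axes as the wedge's. The grip is an upright block 30 mm long (x), 14 mm thick (y, the way to pinch it), its top 46 mm above the underside.
- shim_nose (a point): Middle of the wedge's thin end, at the level of its underside.
- jar_mid (a point): Jam jar, 64 mm across and 85 mm high, bystander; point on its axis 45 mm up.
- mug_mid (a point): White mug, 80 mm across and 90 mm high, bystander; point on its axis 45 mm up.
- mill_mid (a point): Wooden pepper mill, 54 mm across and 150 mm high, bystander; point on its axis 45 mm up.
Mind the look-alikes: they are no part of the job. What is shaped like the shim but purple or red is not meant.

How it is judged:
By the outcome, as a careful person would: the job done as asked, in the order asked, and still so for the second after the job is handed in, with the robot touching nothing.
It also fails if it takes over 59 s, if anything falls off the work surface, if the arm or the gripper's body presses on something with over 40 N, if the wrist force passes 120 N, or if a joint passes its speed limit or range.

## Working session

There is one attempt and no reset: what is moved stays moved. The work goes in short steps, Python scripts to look and compute and a shell command to move; the robot and the scene stay as the last step left them, time stands still between calls to the robot, and variables do not carry over. Pictures are saved under pics/ and viewed, and the job is handed in when it is done.

```bash
ls; mkdir -p pics; python3 - <<'E'
from workcell import get_obs, viewer, bot
import cv2
o=get_obs(); print({k:o[k] for k in('time','ee_pos','tcp_rot','wrist_force','opening')}, bot.grip_point_offset)
for n in('side','top','wrist'):
    c=viewer.camera(n); cv2.imwrite(f'pics/{n}0.png',c['color']); print(n,c['K'],c['dist_coeffs'],c['origin'],c['orientation'])
E
```

```text
pics
{'time': 0.0, 'ee_pos': array([0.22056375, 0.50357226, 0.2305668 ]), 'tcp_rot': array([1.79999570e+02, 7.80388931e-02, 6.63459155e+01]), 'wrist_force': array([-0.59753797, -0.62400212,  0.14231765]), 'opening': 0.08524138438815602} -0.0187
side [[366.35609833   0.         322.49185034]
 [  0.         366.35609833 199.59587232]
 [  0.           0.           1.        ]] [-0.04745895  0.          0.          0.          0.        ] [ 0.39445388 -0.93255381  0.93292105] [-133.37491074    0.70819572   -8.62558568]
top [[455.5936166    0.         319.28384314]
 [  0.         455.5936166  195.08772679]
 [  0.           0.           1.        ]] [0.03552191 0.         0.         0.         0.        ] [ 0.42821389 -0.03242195  1.42007571] [-176.73428207   -0.95569438  -90.76668381]
wrist [[308.01739124   0.         321.29260853]
 [  0.         308.01739124 195.28336722]
 [  0.           0.           1.        ]] [-0.01808637  0.          0.          0.          0.        ] [0.15035471 0.53612419 0.37308084] [1.62578275e+02 4.87550428e-02 6.63215629e+01]
```

View pics/top0.png

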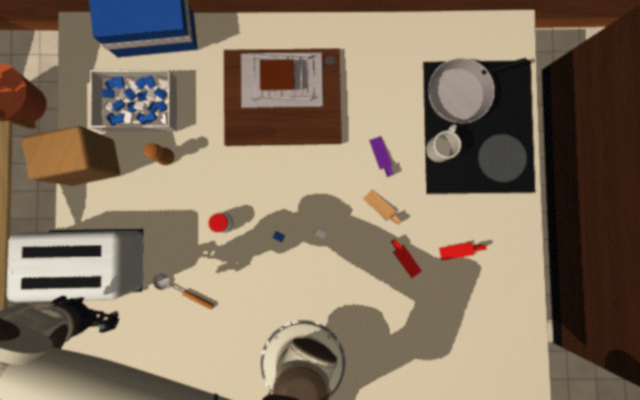

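View pics/side0.png

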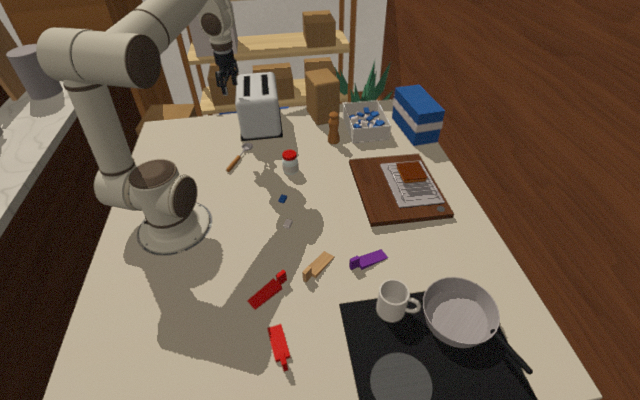

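View pics/wrist0.png

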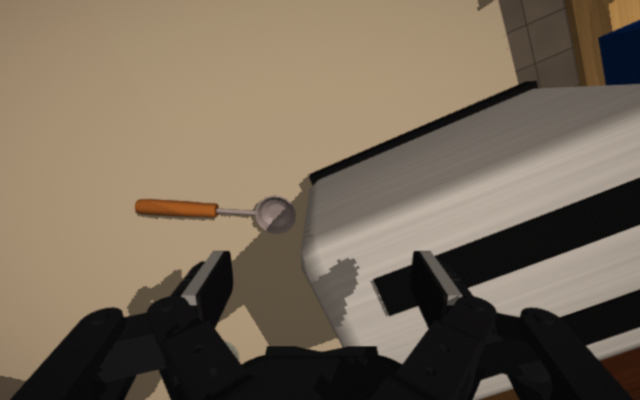

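The top view shows the board with its near edge at row ~144 (cols 224–341). The pale wedge is at ~(382,206), grip towards (397,218), nose towards (368,193). The jar is at (220,222), the mill at (158,153) and the mug at (443,145). Red and purple pieces are decoys.

```bash
cat > h.py <<'E'
import numpy as np, cv2
from scipy.spatial.transform import Rotation as Ro
from workcell import get_obs, viewer, bot
def ray(c,p):
    u=cv2.undistortPoints(np.array(p,float).reshape(-1,1,2),np.array(c['K']),np.array(c['dist_coeffs'])).reshape(-1,2)
    d=np.c_[u,np.ones(len(u))]; R=Ro.from_euler('xyz',c['orientation'],degrees=True).as_matrix()
    return np.array(c['origin']),d@R.T
def onz(c,p,z):
    o,d=ray(c,p); z=np.broadcast_to(z,len(d)); return o+d*((z-o[2])/d[:,2])[:,None]
def proj(c,P):
    R=Ro.from_euler('xyz',c['orientation'],degrees=True).as_matrix()
    t=-R.T@np.array(c['origin']); return cv2.projectPoints(np.array(P,float).reshape(-1,1,3),cv2.Rodrigues(R.T)[0],t,np.array(c['K']),np.array(c['dist_coeffs']))[0].reshape(-1,2)
def zoom(img,x0,y0,w,h,f,name):
    cv2.imwrite('pics/'+name,cv2.resize(img[y0:y0+h,x0:x0+w],None,fx=f,fy=f,interpolation=cv2.INTER_CUBIC))
E
python3 - <<'E'
from h import *
c=viewer.camera('top'); s=viewer.camera('side')
zoom(c['color'],345,120,130,130,4,'tz.png'); zoom(s['color'],280,140,200,150,4,'sz.png')
print('base',proj(c,[0,0,0]),'tcp',proj(c,get_obs()['ee_pos']))
print(onz(c,[(224,144),(341,144),(224,50),(341,50)],.03))
print(onz(c,[(398,219),(368,192)],.02))
hsv=cv2.cvtColor(c['color'],cv2.COLOR_BGR2HSV); print(hsv[206,380],hsv[200,340],hsv[218,397],hsv[225,350])
print('jar/mug/mill',onz(c,[(220,222),(443,147),(150,153)],[.085,.09,.15]))
E
```

```text
base [[302.72715163 362.31809045]] tcp [[101.0064071  306.25114534]]
[[ 0.66738121  0.232756    0.03      ]
 [ 0.66383407 -0.1256024   0.03      ]
 [ 0.95931727  0.23139907  0.03      ]
 [ 0.95743739 -0.13011805  0.03      ]]
[[ 0.43114998 -0.29789656  0.02      ]
 [ 0.51546217 -0.20721973  0.02      ]]
[ 15 147 196] [ 20  67 134] [ 16 142 191] [ 19  71 118]
jar/mug/mill [[ 0.4292564   0.23426604  0.085     ]
 [ 0.64120838 -0.42212155  0.09      ]
 [ 0.62324948  0.41377691  0.15      ]]
```

```bash
ls pics
```

```text
side0.png
sz.png
top0.png
tz.png
wrist0.png
```

View pics/tz.png

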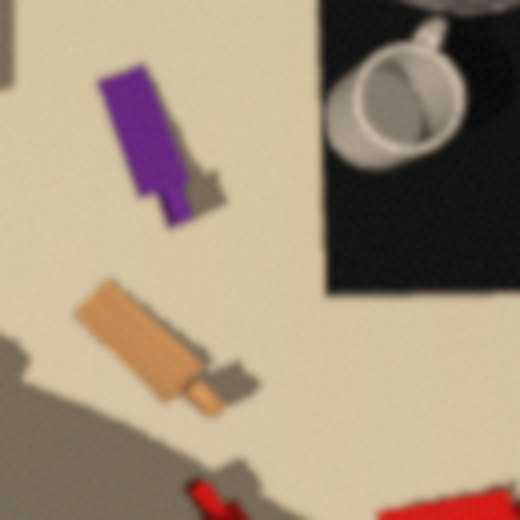

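View pics/sz.png

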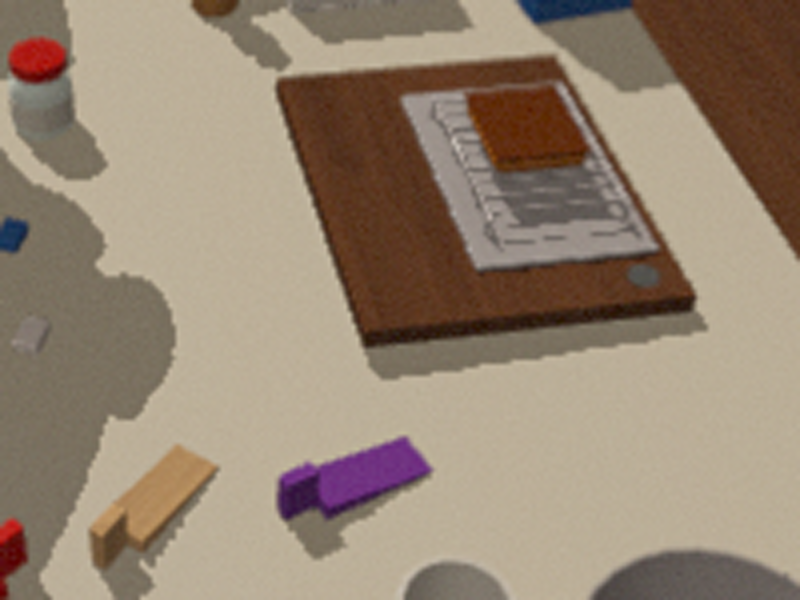

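```bash
python3 -m handwheel '[[0,0,-0.03,0.03,0],[0,0.03,-0.08,0.05,0],[0,0.05,-0.13,0.06,8],[0,0.06,-0.18,0.06,16],[0,0.08,-0.23,0.06,24]]'; python3 - <<'E'
from h import *
o=get_obs();print(o['q'],o['tcp_rot'])
c=viewer.camera('top'); 
hsv=cv2.cvtColor(c['color'],cv2.COLOR_BGR2HSV)
m=cv2.inRange(hsv,(10,115,100),(19,190,255)); m[:, :355]=0;m[:,410:]=0;m[:185]=0;m[225:]=0
n,l,st,ce=cv2.connectedComponentsWithStats(m);i=1+st[1:,4].argmax();m=(l==i).astype('uint8')*255;print(st[i])
k=cv2.findContours(m,0,1)[0][0];print(cv2.minAreaRect(k))
mo=cv2.morphologyEx(m,cv2.MORPH_OPEN,np.ones((7,7)))
k2=max(cv2.findContours(mo,0,1)[0],key=cv2.contourArea)
b=cv2.boxPoints(cv2.minAreaRect(k2));print(b,onz(c,b,.01))
bb=cv2.boxPoints(cv2.minAreaRect(k));print(bb)
E
```

```text
time: 0.75
ee_pos: [0.2916, 0.298, 0.2913]
tcp_rot: [180.0, -0.0, 89.8]
wrist_force: [0.8, 0.4, 0.8]
opening: 0.0854
[ 4.56481370e+01 -1.12195413e+01  1.39259224e+00  1.02573041e+02
 -2.95142450e-02  4.58475334e+01] [ 1.79951593e+02 -7.48974525e-03  8.98005967e+01]
[364 191  37  33 427]
((382.8773193359375, 208.1792449951172), (42.570648193359375, 12.224472999572754), 42.51044845581055)
[[363.50003 197.50002]
 [372.00003 189.00002]
 [394.00003 211.00002]
 [385.50003 219.50002]] [[ 0.4991571  -0.19415418  0.01      ]
 [ 0.52527071 -0.2210916   0.01      ]
 [ 0.45608266 -0.28797163  0.01      ]
 [ 0.4301183  -0.26101827  0.01      ]]
[[363.05658 198.3019 ]
 [371.31696 189.29057]
 [402.69806 218.0566 ]
 [394.43768 227.06792]]
```

```bash
python3 -m handwheel '[[0,0.01,-0.05,0,8],[0,0.02,-0.1,0,16],[0,0.03,-0.15,0,24],[0,0.04,-0.2,0,32],[0,0.05,-0.24,0,40]]'; python3 -m handwheel '[[0,0.01,-0.05,0,7],[0,0.03,-0.1,-0.01,7],[0,0.04,-0.15,-0.02,7],[0,0.05,-0.19,-0.03,7],[0,0.06,-0.24,-0.04,7]]'
```

```text
time: 1.3
ee_pos: [0.3332, 0.1017, 0.2922]
tcp_rot: [179.8, 0.1, 124.2]
wrist_force: [0.4, -0.4, -0.0]
opening: 0.0856
time: 1.8
ee_pos: [0.3907, -0.1285, 0.2543]
tcp_rot: [179.8, 0.1, 131.1]
wrist_force: [1.5, 1.8, -0.1]
opening: 0.0855
```

```bash
python3 -m handwheel '[[0,0.01,-0.05,0,5],[0,0.01,-0.1,0,5],[0,0.02,-0.15,0,5],[0,0.02,-0.16,0,5],[0,0.02,-0.16,0,5]]';python3 - <<'E'
from h import *
c=viewer.camera('wrist'); cv2.imwrite('pics/w1.png',c['color']); print(c['origin'],c['orientation'])
c=viewer.camera('top'); cv2.imwrite('pics/t1.png',c['color']);o=get_obs();print(o['ee_pos'],o['tcp_rot'])
E
```

```text
time: 2.3
ee_pos: [0.4104, -0.2901, 0.2533]
tcp_rot: [179.8, 0.0, 136.0]
wrist_force: [-0.3, 1.0, -0.0]
opening: 0.0856
[ 0.35665784 -0.3436142   0.39553195] [1.62402550e+02 3.77479279e-02 1.35924920e+02]
[ 0.41052486 -0.28792338  0.25419144] [1.79800822e+02 7.94416575e-02 1.36099254e+02]
```

View pics/w1.png

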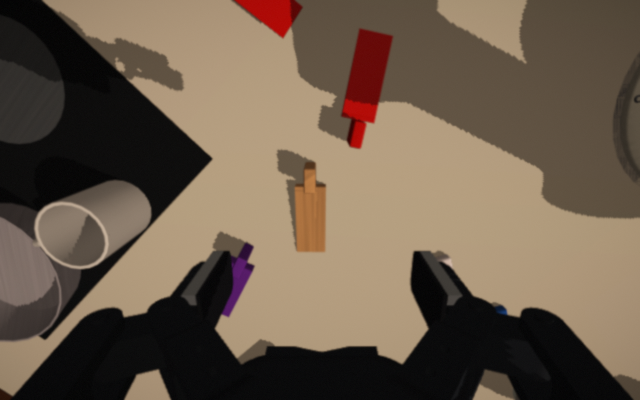

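The wrist view shows the pale wedge, with the grip top at ~(310,165), the wedge's thick end at row ~185 (cols 295–326) and the thin end at row ~251 (cols 296–325).

```bash
python3 - <<'E'
from h import *
c=viewer.camera('wrist'); zoom(c['color'],270,140,80,130,4,'w1z.png')
E
```

```text
(no output)
```

View pics/w1z.png

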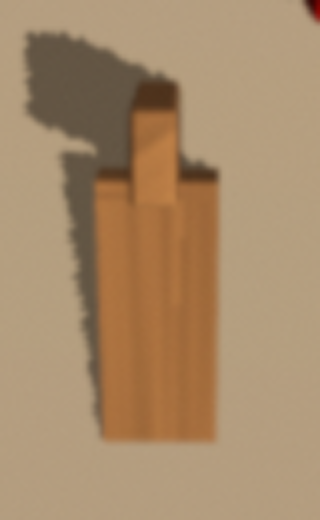

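```bash
python3 - <<'E'
from h import *
c=viewer.camera('wrist'); q=lambda a:np.array(a)/4+[270,140]-0.375
n=onz(c,q([(101,440),(216,440)]),.0025); s=onz(c,q([(96,183),(218,183)]),.0165)
g=onz(c,q([(132,108),(180,108),(178,203),(133,203)]),.046)
print(n,s,g,sep='\n'); 
N=n.mean(0);S=s.mean(0);G=g.mean(0);print(np.linalg.norm(n[0]-n[1]),np.linalg.norm(s[0]-s[1]),np.linalg.norm(N-S),'G',G, np.linalg.norm((N-G)[:2]),np.linalg.norm((S-G)[:2]))
for a,b in((S,N),(G,N)): d=b-a;print(np.degrees(np.arctan2(d[1],d[0])))
t=viewer.camera('top'); print(proj(t,[N,G])); s=viewer.camera('side'); print(proj(s,[N,G])); zoom(s['color'],280,230,80,60,8,'sz2.png')
E
```

```text
[[ 0.5277229  -0.21894818  0.0025    ]
 [ 0.49817331 -0.19062195  0.0025    ]]
[[ 0.45757153 -0.28879181  0.0165    ]
 [ 0.42936076 -0.26170171  0.0165    ]]
[[ 0.42611271 -0.30148443  0.046     ]
 [ 0.41606837 -0.2918345   0.046     ]
 [ 0.43657467 -0.27163318  0.046     ]
 [ 0.44622227 -0.28089636  0.046     ]]
0.04093352448700812 0.03911164961233782 0.09994295191593137 G [ 0.43124451 -0.28646212  0.046     ] 0.11552756649062061 0.016587723919137334
45.401119065149494
44.99069135384593
[[366.54463988 193.1704583 ]
 [395.84572478 218.97789143]]
[[328.56827055 252.49894555]
 [305.67836493 268.36288939]]
```

View pics/sz2.png

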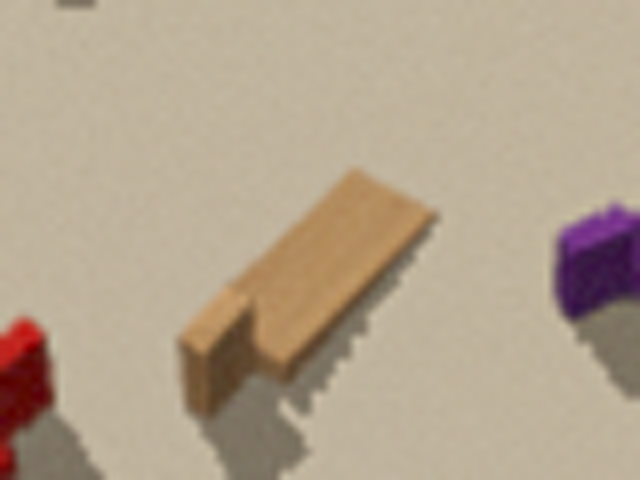

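```bash
python3 -m handwheel '[[0.5,0.01,0,-0.05,-0.9],[0.5,0.0195,0.0005,-0.09,-0.9],[0.5,0.0195,0.0005,-0.13,-0.9],[0.5,0.0195,0.0005,-0.16,-0.9],[0.5,0.0195,0.0005,-0.18,-0.9]]' 30;python3 - <<'E'
from h import *
c=viewer.camera('wrist'); cv2.imwrite('pics/w2.png',c['color']);o=get_obs();print(o['ee_pos'],o['tcp_rot'])
E
```

```text
time: 3.1
ee_pos: [0.4297, -0.2853, 0.0726]
tcp_rot: [179.8, 0.1, 135.4]
wrist_force: [-0.1, -0.3, 0.1]
opening: 0.0428
[ 0.4288119  -0.28475371  0.07008474] [ 1.79852166e+02 -1.20015086e-01  1.35393645e+02]
```

View pics/w2.png

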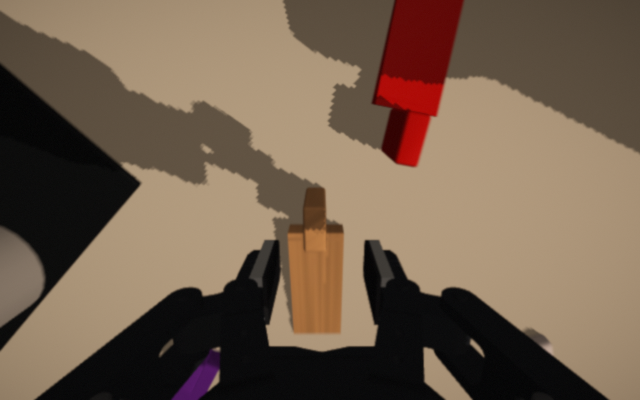

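The grip lies centred between the fingers. Descending.

```bash
python3 -m handwheel '[[0.5,0,-0.001,-0.03,0],[0.5,0,-0.001,-0.05,0],[0.5,0,-0.001,-0.06,0],[0.5,0,-0.001,-0.06,0]]' 30; python3 -m handwheel '[[1,0,0,0,0],[1,0,0,0,0],[1,0,0,0,0],[1,0,0,0,0],[1,0,0,0,0]]' 30;python3 - <<'E'
from h import *
for i in range(3):
    c=viewer.camera('wrist');o=get_obs();print(o['ee_pos'],o['tcp_rot'],o['wrist_force'],o['opening'],o['q'])
cv2.imwrite('pics/w3.png',c['color'])
E
```

```text
time: 3.55
ee_pos: [0.4286, -0.2851, 0.0098]
tcp_rot: [179.9, -0.2, 135.4]
wrist_force: [0.1, -0.6, 1.0]
opening: 0.0429
time: 4.05
ee_pos: [0.4294, -0.2855, 0.0113]
tcp_rot: [179.8, -0.1, 135.4]
wrist_force: [-0.2, 1.2, 6.8]
opening: 0.0133
[ 0.42941895 -0.28551438  0.01133577] [ 1.79818488e+02 -4.93310234e-02  1.35434683e+02] [-0.86246752  0.40686758  6.79921914] 0.013865637228739017 [-33.72300765   2.00573143 -17.50098647  70.50758873   0.18755144
 -79.15763608]
[ 0.42940104 -0.28551247  0.01131228] [ 1.79818677e+02 -5.30337436e-02  1.35434916e+02] [-1.76080371  1.32677666  6.45649106] 0.01352859367309092 [-33.72421788   2.00817805 -17.50115562  70.50865001   0.18806118
 -79.15907975]
[ 0.42942152 -0.28552281  0.01131834] [ 1.79818006e+02 -4.99076835e-02  1.35434722e+02] [0.18219061 0.62908262 7.0926802 ] 0.013582177170502403 [-33.72394877   2.00779115 -17.50085962  70.50613489   0.18813246
 -79.15861569]
```

View pics/w3.png

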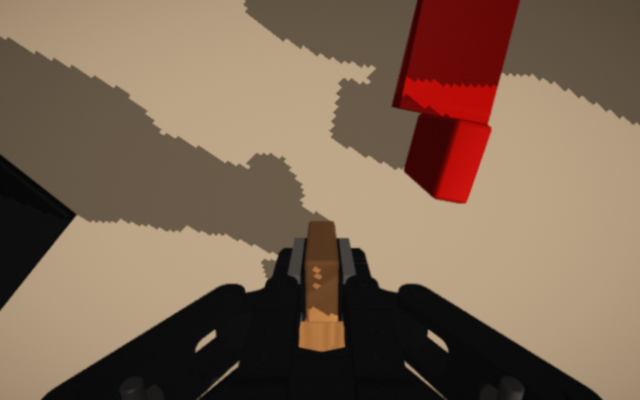

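```bash
python3 - <<'E'
from h import *
c=viewer.camera('top'); im=c['color']
zoom(im,210,40,150,120,5,'tb.png')
hsv=cv2.cvtColor(im,cv2.COLOR_BGR2HSV); g=im.astype(float).sum(2)
# near edge: subpixel at half-level per column
P=[]
for u in range(232,335,3):
    col=g[138:156,u]; hi=g[150:154,u].mean(); lo=g[136:141,u].mean(); h=(hi+lo)/2
    k=np.where((col[:-1]<h)&(col[1:]>=h))[0]
    if len(k): k=k[0]; P.append((u,138+k+(h-col[k])/(col[k+1]-col[k])))
P=np.array(P); print(np.round(P[::4],2).tolist())
X=onz(c,P,.01); a=np.polyfit(X[:,1],X[:,0],1); r=X[:,0]-np.polyval(a,X[:,1]);print('edge x=a y+b',a,r.std(),'yaw',-np.degrees(np.arctan(a[0])))
E
```

```text
[[232.0, 145.35], [244.0, 145.35], [256.0, 145.1], [268.0, 144.66], [280.0, 144.59], [292.0, 144.43], [304.0, 144.33], [316.0, 144.14], [328.0, 143.73]]
edge x=a y+b [-0.00709254  0.66775507] 0.0003305621233373794 yaw 0.4063660277711864
```

View pics/tb.png

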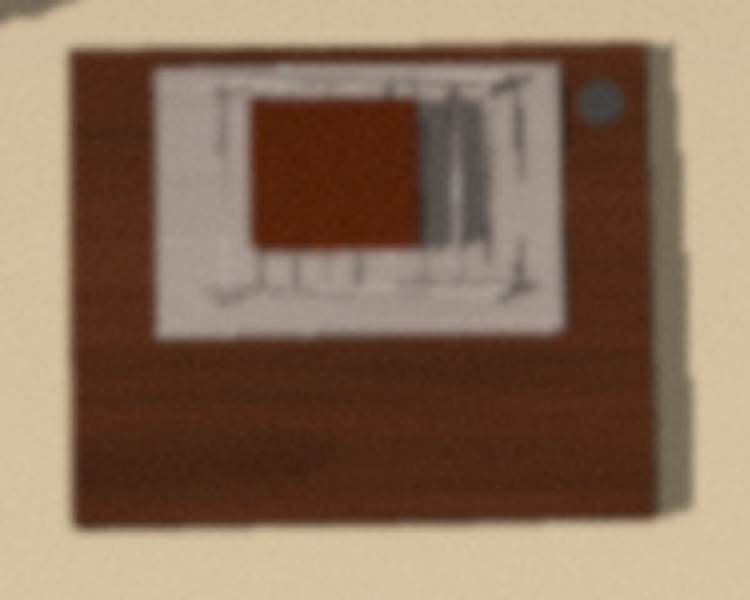

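```bash
python3 - <<'E'
from h import *
c=viewer.camera('top'); im=c['color']; g=im.astype(float).sum(2)
import numpy as np
for v in range(120,143,5):
    out=[]
    for (a,b,s) in((216,234,0),(332,342,1)):
        row=g[v,a:b+8]; 
        d=np.diff(row) if s else -np.diff(row)
        k=d.argmax(); w=d[max(k-2,0):k+3].clip(0); out.append(a+max(k-2,0)+(w*np.arange(len(w))).sum()/w.sum()+.5)
    X=onz(c,[(out[0],v),(out[1],v)],.032); print(v,np.round(out,2),X[:,:2].round(4).tolist(),X[:,1].mean(),X[0,1]-X[1,1])
E
```

```text
120 [223.81 347.82] [[0.7411, 0.2327], [0.7377, -0.1476]] 0.04251565821386083 0.3803230275834336
125 [223.85 347.82] [[0.7256, 0.2326], [0.7222, -0.1474]] 0.04261720850058523 0.3800290465788004
130 [223.74 347.83] [[0.7102, 0.233], [0.7067, -0.1472]] 0.04290894353166916 0.38021663011486156
135 [223.79 347.84] [[0.6948, 0.2329], [0.6911, -0.147]] 0.04297505997659096 0.37986153494256736
140 [223.8  347.69] [[0.6794, 0.233], [0.6757, -0.1463]] 0.04335010561929828 0.37920142420667863
```

```bash
python3 -m handwheel '[[1,0,0,0.02,0],[1,0,0,0.045,0],[1,0,0.01,0.07,-3],[1,0,0.04,0.07,-10],[1,0.01,0.08,0.07,-17]]' 30; python3 -m handwheel '[[1,0.01,0.05,0,-7],[1,0.02,0.1,0,-14],[1,0.03,0.14,0,-21],[1,0.05,0.19,0,-28],[1,0.07,0.24,0,-28]]'
```

```text
time: 4.8
ee_pos: [0.4395, -0.2059, 0.0827]
tcp_rot: [179.8, 0.1, 118.0]
wrist_force: [-0.4, -0.4, -1.5]
opening: 0.0137
time: 5.3
ee_pos: [0.5051, 0.0238, 0.0836]
tcp_rot: [179.7, 0.1, 89.7]
wrist_force: [1.2, -0.7, -0.7]
opening: 0.0133
```

```bash
python3 -m handwheel '[[1,0.01,0.029,0,0.5],[1,0.01,0.029,-0.03,0.5],[1,0.01,0.029,-0.05,0.5],[1,0.01,0.029,-0.05,0.5],[1,0.01,0.029,-0.05,0.5]]'; python3 - <<'E'
from h import *
t=viewer.camera('top');s=viewer.camera('side');zoom(t['color'],210,90,150,120,5,'t4.png');zoom(s['color'],260,120,200,150,4,'s4.png')
c=viewer.camera('wrist');cv2.imwrite('pics/w4.png',c['color'])
o=get_obs();print(o['time'],o['ee_pos'],o['tcp_rot'],o['wrist_force'],o['q'])
E
```

```text
time: 5.8
ee_pos: [0.5152, 0.0527, 0.0342]
tcp_rot: [179.7, 0.1, 90.2]
wrist_force: [0.2, -0.9, -0.8]
opening: 0.0135
5.95 [0.51596962 0.05256128 0.03516533] [1.79542125e+02 5.49877967e-02 9.01947060e+01] [ 0.27119194 -0.49305511 -0.32668823] [  5.87155183   1.12056251 -15.69949936  72.72974764  -0.1000078
   5.67623317]
```

View pics/t4.png

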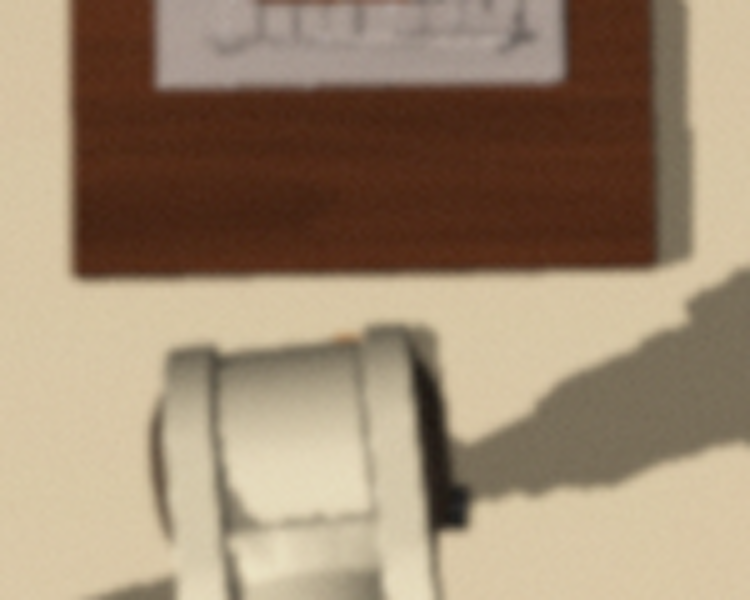

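View pics/s4.png

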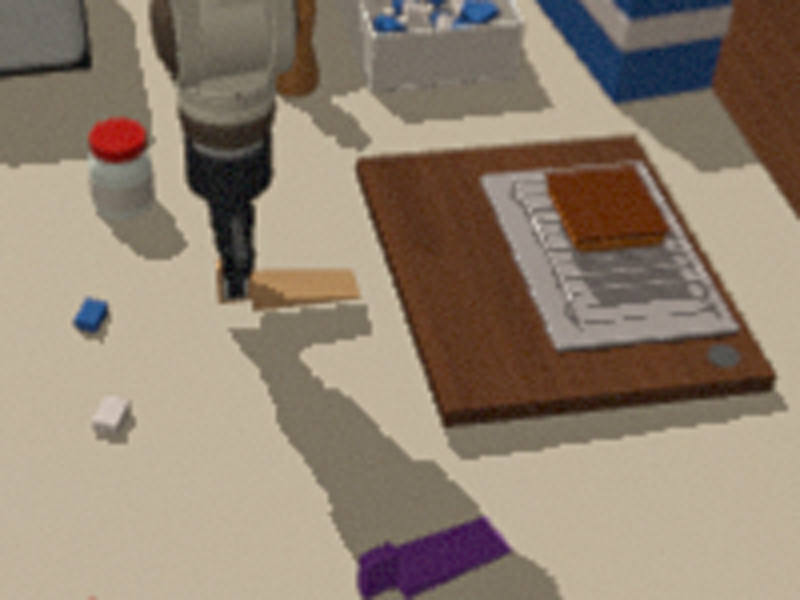

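View pics/w4.png

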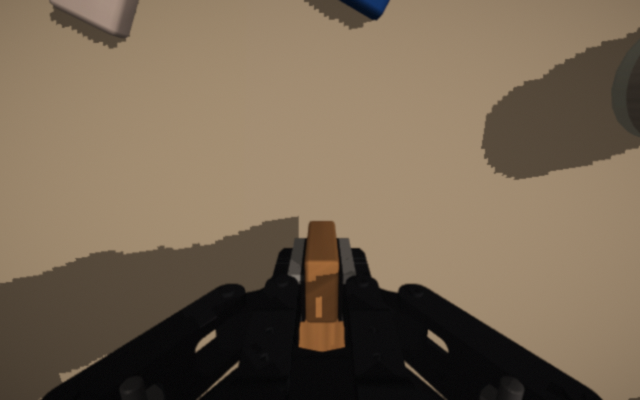

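```bash
python3 -m handwheel '[[1,0.005,0.001,-0.012,0],[1,0.015,0.001,-0.02,0],[1,0.02,0.001,-0.022,0],[1,0.02,0.001,-0.023,0],[1,0.02,0.001,-0.0235,0]]'; python3 - <<'E'
from h import *
s=viewer.camera('side');zoom(s['color'],290,160,100,75,8,'s5.png')
F=[]
for i in range(3):
    viewer.camera('side');o=get_obs();F.append(np.r_[o['ee_pos'],o['wrist_force'],o['torque']])
print(np.round(F,4),o['tcp_rot'])
E
```

```text
time: 6.45
ee_pos: [0.536, 0.0535, 0.0114]
tcp_rot: [179.6, 0.1, 90.2]
wrist_force: [-0.4, 0.6, -0.4]
opening: 0.014
[[ 0.5359  0.0536  0.0116 -1.1328  0.582  -0.4153 -0.0701  0.0127  0.0654]
 [ 0.5359  0.0536  0.0118  0.2305 -0.7189 -0.0795 -0.0432  0.0209  0.0154]
 [ 0.5359  0.0536  0.0119 -0.3216 -0.1967 -0.6002 -0.0017  0.0038  0.0281]] [1.79532498e+02 5.24345245e-02 9.01939992e+01]
```

View pics/s5.png

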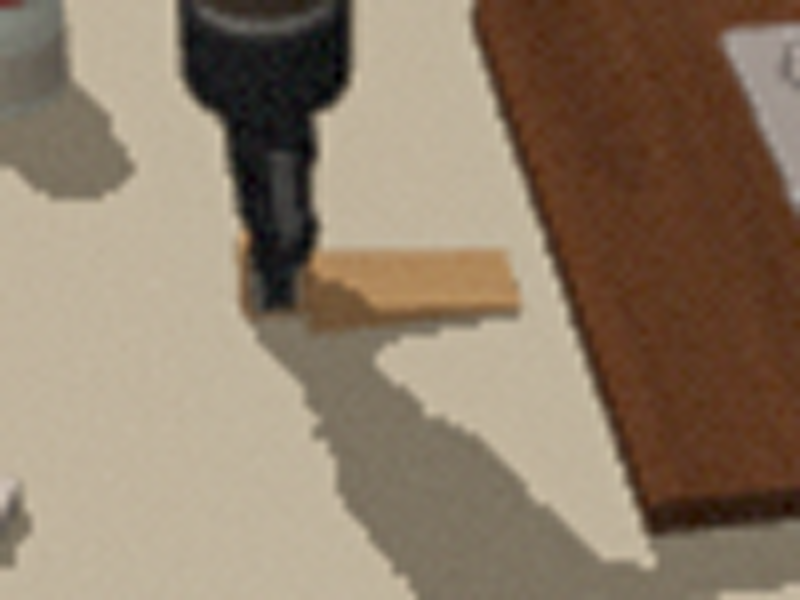

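```bash
python3 -m handwheel '[[1,0.002,0,-0.0005,0],[1,0.004,0,-0.001,0],[1,0.007,0,-0.001,0]]'; python3 - <<'E'
from h import *
F=[]
for i in range(4):
    viewer.camera('side');o=get_obs();F.append(np.r_[o['ee_pos'],o['wrist_force'],o['torque']])
print(np.round(F,4),o['tcp_rot'])
E
```

```text
time: 6.95
ee_pos: [0.5432, 0.0536, 0.0113]
tcp_rot: [179.5, 0.0, 90.2]
wrist_force: [-1.4, -1.0, 2.0]
opening: 0.013
[[ 5.4370e-01  5.3700e-02  1.1300e-02 -1.6550e-01 -4.3860e-01  2.7318e+00
   6.1300e-02  1.5400e-02 -2.6000e-03]
 [ 5.4370e-01  5.3600e-02  1.1300e-02  8.8190e-01  1.1360e+00  2.0862e+00
   6.6900e-02 -2.6230e-01  1.5200e-02]
 [ 5.4370e-01  5.3700e-02  1.1300e-02  1.3904e+00  4.6890e-01  2.9661e+00
   3.2000e-02 -3.3360e-01 -2.1200e-02]
 [ 5.4360e-01  5.3600e-02  1.1300e-02  1.6435e+00 -6.0390e-01  3.0624e+00
   2.5800e-02 -3.5340e-01 -1.7500e-02]] [1.79456474e+02 4.71360252e-02 9.01934237e+01]
```

```bash
python3 -m handwheel '[[0.6,0,0,0,0],[0.6,0,0,0,0],[0.6,0,0,0,0]]' 30; python3 -m handwheel '[[1,0,0,0,0],[1,0,0,0,0],[1,0,0,0,0],[1,0,0,0,0]]' 30;  python3 - <<'E'
from h import *
F=[]
for i in range(3):
    viewer.camera('side');o=get_obs();F.append(np.r_[o['ee_pos'],o['wrist_force'],o['torque']])
print(np.round(F,4),o['tcp_rot'])
E
```

```text
time: 7.45
ee_pos: [0.5433, 0.0536, 0.011]
tcp_rot: [179.5, 0.1, 90.2]
wrist_force: [0.9, -0.5, 1.0]
opening: 0.0345
time: 7.85
ee_pos: [0.5433, 0.0536, 0.0109]
tcp_rot: [179.5, 0.1, 90.2]
wrist_force: [-0.2, -0.3, -0.6]
opening: 0.014
[[ 0.5433  0.0536  0.0109  0.0684  0.5049 -1.2133  0.0156  0.0219  0.0265]
 [ 0.5432  0.0536  0.0109  0.5235  0.448  -0.582  -0.021  -0.0087 -0.0056]
 [ 0.5433  0.0536  0.0109  0.1388 -0.2288 -0.7165 -0.0297  0.0085  0.0258]] [1.79503210e+02 5.31449076e-02 9.01964560e+01]
```

```bash
python3 -m handwheel '[[1,0.005,0,0,0],[1,0.01,0,0,0],[1,0.014,0,0,0],[1,0.018,0,0,0],[1,0.02,0,0,0]]'; python3 - <<'E'
from h import *
o=get_obs();print(np.round(np.r_[o['ee_pos'],o['wrist_force'],o['torque']],4),o['tcp_rot'])
s=viewer.camera('side');zoom(s['color'],290,160,100,75,8,'s6.png')
E
```

```text
time: 8.5
ee_pos: [0.5637, 0.0536, 0.0108]
tcp_rot: [179.5, 0.1, 90.2]
wrist_force: [-1.4, -0.2, 0.2]
opening: 0.0139
[ 0.5637  0.0536  0.0108 -1.3873 -0.2336  0.1628  0.0065  0.02   -0.017 ] [1.79501358e+02 5.29296154e-02 9.01910157e+01]
```

View pics/s6.png

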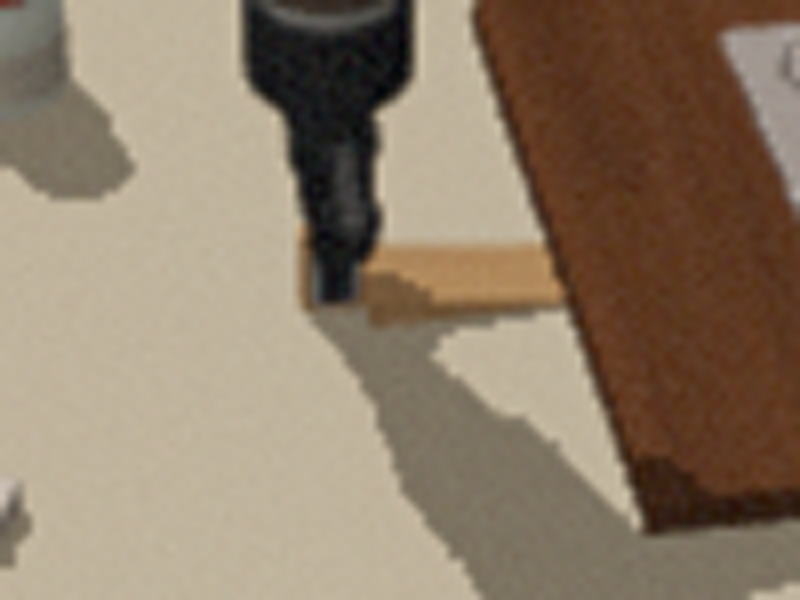

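The nose has gone under the edge (zoom ~(560,275)) without any force. I'll advance in small steps.

```bash
python3 -m handwheel '[[1,0.002,0,0,0],[1,0.004,0,0,0],[1,0.006,0,0,0]]'; python3 -m handwheel '[[1,0.002,0,0,0],[1,0.004,0,0,0],[1,0.006,0,0,0]]'
```

```text
time: 8.85
ee_pos: [0.5699, 0.0536, 0.0108]
tcp_rot: [179.5, 0.1, 90.2]
wrist_force: [0.2, 0.4, -0.7]
opening: 0.0136
time: 9.15
ee_pos: [0.5761, 0.0536, 0.0108]
tcp_rot: [179.5, 0.1, 90.2]
wrist_force: [-0.1, 0.2, -0.3]
opening: 0.0136
```

```bash
python3 -m handwheel '[[1,0.002,0,0,0],[1,0.004,0,0,0]]'; python3 -m handwheel '[[1,0.002,0,0,0],[1,0.004,0,0,0]]'; python3 -m handwheel '[[1,0.002,0,0,0],[1,0.004,0,0,0]]'
```

```text
time: 9.35
ee_pos: [0.5803, 0.0536, 0.0108]
tcp_rot: [179.5, 0.1, 90.2]
wrist_force: [0.9, -0.3, -0.6]
opening: 0.0137
time: 9.55
ee_pos: [0.5845, 0.0536, 0.0108]
tcp_rot: [179.5, 0.1, 90.2]
wrist_force: [0.3, 1.0, 0.1]
opening: 0.0136
time: 9.75
ee_pos: [0.5886, 0.0536, 0.0108]
tcp_rot: [179.5, 0.1, 90.2]
wrist_force: [-0.3, -0.5, 0.1]
opening: 0.0136
```

```bash
for i in 1; do python3 -m handwheel '[[1,0.002,0,0,0],[1,0.004,0,0,0]]'; done; python3 -m handwheel '[[1,0.002,0,0,0],[1,0.004,0,0,0]]'; python3 -m handwheel '[[1,0.002,0,0,0],[1,0.003,0,0,0]]'
```

```text
time: 9.95
ee_pos: [0.5929, 0.0536, 0.0108]
tcp_rot: [179.5, 0.1, 90.2]
wrist_force: [-0.6, -0.7, 0.6]
opening: 0.0134
time: 10.15
ee_pos: [0.597, 0.0536, 0.0108]
tcp_rot: [179.5, 0.1, 90.2]
wrist_force: [-0.4, -0.3, 1.5]
opening: 0.0136
time: 10.35
ee_pos: [0.6002, 0.0536, 0.0108]
tcp_rot: [179.5, 0.1, 90.2]
wrist_force: [-0.5, 0.0, 0.1]
opening: 0.0136
```

```bash
python3 -m handwheel '[[1,0.0015,0,0,0],[1,0.003,0,0,0]]'; python3 -m handwheel '[[1,0.0015,0,0,0],[1,0.003,0,0,0]]'; python3 -m handwheel '[[1,0.0015,0,0,0],[1,0.003,0,0,0]]'
```

```text
time: 10.55
ee_pos: [0.6033, 0.0536, 0.0108]
tcp_rot: [179.5, 0.1, 90.2]
wrist_force: [-0.1, 0.2, 0.3]
opening: 0.0137
time: 10.75
ee_pos: [0.6065, 0.0536, 0.0108]
tcp_rot: [179.5, 0.1, 90.2]
wrist_force: [-0.2, 0.7, 0.8]
opening: 0.0131
time: 10.95
ee_pos: [0.6096, 0.0536, 0.0108]
tcp_rot: [179.5, 0.1, 90.2]
wrist_force: [-1.1, -0.2, -0.5]
opening: 0.0137
```

```bash
python3 -m handwheel '[[1,0.001,0,0,0],[1,0.002,0,0,0]]'; python3 -m handwheel '[[1,0.001,0,0,0],[1,0.002,0,0,0]]'
```

```text
time: 11.15
ee_pos: [0.6117, 0.0536, 0.0108]
tcp_rot: [179.5, 0.1, 90.2]
wrist_force: [-0.4, -0.0, -0.2]
opening: 0.0139
time: 11.35
ee_pos: [0.6138, 0.0536, 0.0108]
tcp_rot: [179.5, 0.1, 90.2]
wrist_force: [0.7, -0.2, 0.3]
opening: 0.0135
```

```bash
python3 - <<'E'
from h import *
s=viewer.camera('side');zoom(s['color'],300,140,130,100,6,'s7.png')
o=get_obs();print(np.round(np.r_[o['ee_pos'],o['wrist_force'],o['torque']],4))
E
```

```text
[ 0.6139  0.0536  0.0108  0.0772  0.8174 -0.4493  0.0408  0.0564  0.0204]
```

View pics/s7.png

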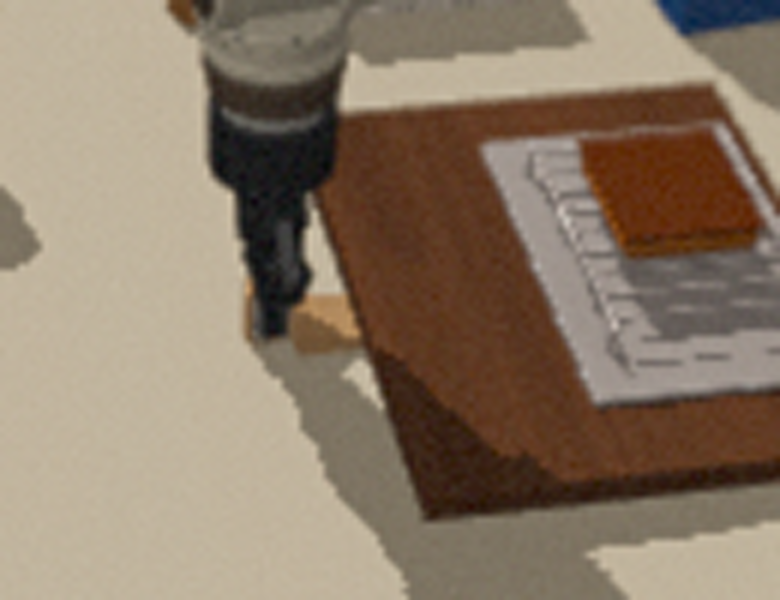

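The wedge is about 62 mm deep and still free. I'll continue in 2 mm steps.

```bash
python3 -m handwheel '[[1,0.001,0,0,0],[1,0.002,0,0,0]]'; python3 -m handwheel '[[1,0.001,0,0,0],[1,0.002,0,0,0]]'
```

```text
time: 11.6
ee_pos: [0.616, 0.0536, 0.0108]
tcp_rot: [179.5, 0.0, 90.2]
wrist_force: [0.1, 0.5, 0.5]
opening: 0.0135
time: 11.8
ee_pos: [0.6181, 0.0536, 0.0108]
tcp_rot: [179.5, 0.1, 90.2]
wrist_force: [-0.8, -0.0, -0.3]
opening: 0.0138
```

```bash
python3 -m handwheel '[[1,0.001,0,0,0],[1,0.002,0,0,0]]'; python3 -m handwheel '[[1,0.001,0,0,0],[1,0.002,0,0,0]]'
```

```text
time: 12.0
ee_pos: [0.6202, 0.0536, 0.0108]
tcp_rot: [179.5, 0.1, 90.2]
wrist_force: [-0.8, -0.1, 0.4]
opening: 0.0133
time: 12.2
ee_pos: [0.6223, 0.0536, 0.0108]
tcp_rot: [179.5, 0.1, 90.2]
wrist_force: [-0.5, -1.1, -0.1]
opening: 0.0137
```

```bash
python3 -m handwheel '[[1,0.001,0,0,0],[1,0.002,0,0,0]]'; python3 -m handwheel '[[1,0.001,0,0,0],[1,0.001,0,0,0]]'
```

```text
time: 12.4
ee_pos: [0.6238, 0.0536, 0.0109]
tcp_rot: [179.5, 0.0, 90.2]
wrist_force: [-5.7, -0.7, 4.2]
opening: 0.0137
time: 12.6
ee_pos: [0.6242, 0.0536, 0.0108]
tcp_rot: [179.6, 0.0, 90.2]
wrist_force: [-5.9, -0.1, 3.8]
opening: 0.0135
```

```bash
python3 -m handwheel '[[1,0.001,0,0,0],[1,0.001,0,0,0]]'; python3 -m handwheel '[[1,0.001,0,0,0],[1,0.001,0,0,0]]'
```

```text
time: 12.8
ee_pos: [0.6244, 0.0536, 0.0108]
tcp_rot: [179.7, 0.1, 90.2]
wrist_force: [-6.4, -0.0, 4.5]
opening: 0.0137
time: 13.0
ee_pos: [0.6245, 0.0536, 0.0108]
tcp_rot: [179.8, 0.0, 90.2]
wrist_force: [-7.5, 0.6, 4.0]
opening: 0.0135
```

```bash
python3 -m handwheel '[[1,0.001,0,0,0],[1,0.0015,0,0,0],[1,0.0015,0,0,0]]'; python3 - <<'E'
from h import *
F=[]
for i in range(3):
    viewer.camera('side');o=get_obs();F.append(np.r_[o['ee_pos'],o['wrist_force'],o['torque']])
print(np.round(F,4),o['tcp_rot'])
E
```

```text
time: 13.3
ee_pos: [0.6249, 0.0536, 0.0108]
tcp_rot: [180.0, 0.0, 90.2]
wrist_force: [-8.9, -0.6, 4.6]
opening: 0.0139
[[ 6.2490e-01  5.3600e-02  1.0800e-02 -8.3886e+00  3.4110e-01  5.3451e+00
   1.3100e-02  1.2466e+00  2.5700e-02]
 [ 6.2490e-01  5.3600e-02  1.0800e-02 -8.6231e+00 -1.1442e+00  4.5867e+00
   1.2000e-03  1.2660e+00  4.7900e-02]
 [ 6.2490e-01  5.3600e-02  1.0800e-02 -8.3224e+00  1.1590e-01  4.6574e+00
  -9.3000e-03  1.2865e+00  9.9000e-03]] [1.79957188e+02 4.97013301e-02 9.02055976e+01]
```

It has bitten, at about 8.5 N of push and ~74 mm depth. Next I'll release, look, then regrip and feel for looseness.

```bash
python3 -m handwheel '[[0.6,0,0,0,0],[0.6,0,0,0,0],[0.6,0,0,0,0]]' 30; python3 -m handwheel '[[1,0,0,0,0],[1,0,0,0,0],[1,0,0,0,0],[1,0,0,0,0]]' 30;  python3 - <<'E'
from h import *
F=[]
for i in range(3):
    viewer.camera('side');o=get_obs();F.append(np.r_[o['ee_pos'],o['wrist_force'],o['torque']])
print(np.round(F,4),o['tcp_rot'])
E
```

```text
time: 13.75
ee_pos: [0.6252, 0.0536, 0.0108]
tcp_rot: [179.9, 0.1, 90.2]
wrist_force: [-1.0, 0.4, -0.1]
opening: 0.0343
time: 14.15
ee_pos: [0.6253, 0.0536, 0.0109]
tcp_rot: [179.9, 0.0, 90.2]
wrist_force: [0.8, -0.6, 0.5]
opening: 0.0136
[[ 0.6253  0.0536  0.0109  1.4025 -0.0479  0.1651  0.0734 -0.1883  0.0368]
 [ 0.6254  0.0536  0.0109  1.4903  1.0766  0.7946  0.0952 -0.1619  0.0199]
 [ 0.6253  0.0536  0.0109  1.0809  1.1022 -0.1037  0.1084 -0.2834 -0.0531]] [1.79902269e+02 4.97317693e-02 9.02034731e+01]
```

Now a small probe push, to see whether the force rises straight away.

```bash
python3 -m handwheel '[[1,0.0005,0,0,0],[1,0.0005,0,0,0]]'; python3 -m handwheel '[[1,0.0007,0,0,0],[1,0.0007,0,0,0]]'
```

```text
time: 14.5
ee_pos: [0.6253, 0.0536, 0.0109]
tcp_rot: [180.0, 0.1, 90.2]
wrist_force: [-3.8, -0.5, 3.6]
opening: 0.0141
time: 14.7
ee_pos: [0.6253, 0.0536, 0.0109]
tcp_rot: [-179.9, 0.1, 90.2]
wrist_force: [-7.0, -0.3, 4.7]
opening: 0.0134
```

```bash
python3 -m handwheel '[[1,0.0009,0,0,0],[1,0.0009,0,0,0]]'; python3 -m handwheel '[[0.6,0,0,0,0],[0.6,0,0,0,0],[0.6,0,0,0,0]]' ; python3 -m handwheel '[[0.6,0,0,0.02,0],[0.6,0,0,0.05,0],[0.6,-0.03,0,0.09,0],[0.6,-0.07,0,0.12,0],[0.6,-0.12,0,0.15,0]]'
```

```text
time: 14.9
ee_pos: [0.6253, 0.0536, 0.0109]
tcp_rot: [-179.8, 0.1, 90.2]
wrist_force: [-7.4, 0.2, 4.3]
opening: 0.0137
time: 15.2
ee_pos: [0.6255, 0.0536, 0.0108]
tcp_rot: [-179.9, 0.1, 90.2]
wrist_force: [0.0, 1.1, 0.4]
opening: 0.0341
time: 15.7
ee_pos: [0.512, 0.0535, 0.1581]
tcp_rot: [-179.9, 0.0, 90.2]
wrist_force: [-0.3, 0.6, 1.1]
opening: 0.0343
```

```bash
python3 -m handwheel '[[0.6,-0.04,0,0.03,0],[0.6,-0.08,0,0.06,0],[0.6,-0.12,0,0.09,0],[0.6,-0.16,0,0.1,0],[0.6,-0.16,0,0.1,0]]'; python3 - <<'E'
from h import *
t=viewer.camera('top');s=viewer.camera('side');zoom(t['color'],210,90,150,120,5,'t8.png');zoom(s['color'],300,140,130,100,6,'s8.png')
E
```

```text
time: 16.2
ee_pos: [0.3495, 0.0536, 0.2615]
tcp_rot: [179.7, -0.0, 90.2]
wrist_force: [0.7, -1.0, 1.1]
opening: 0.0341
```

View pics/t8.png

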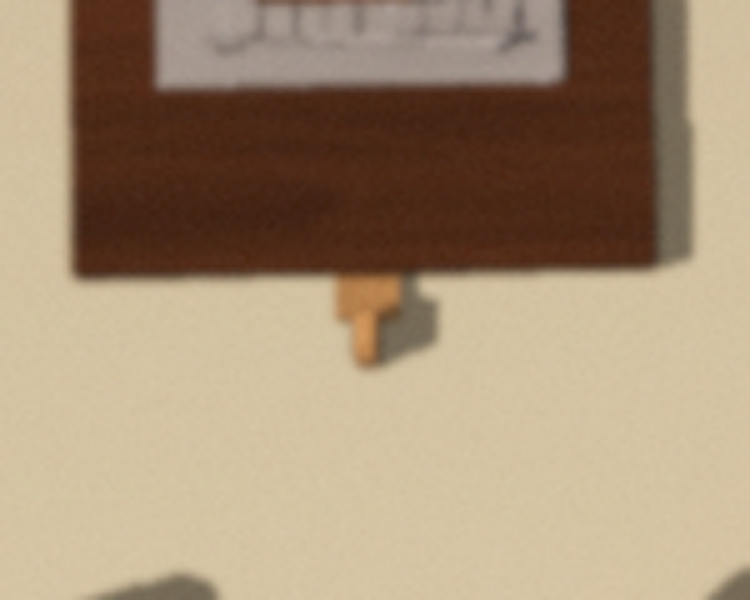

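View pics/s8.png

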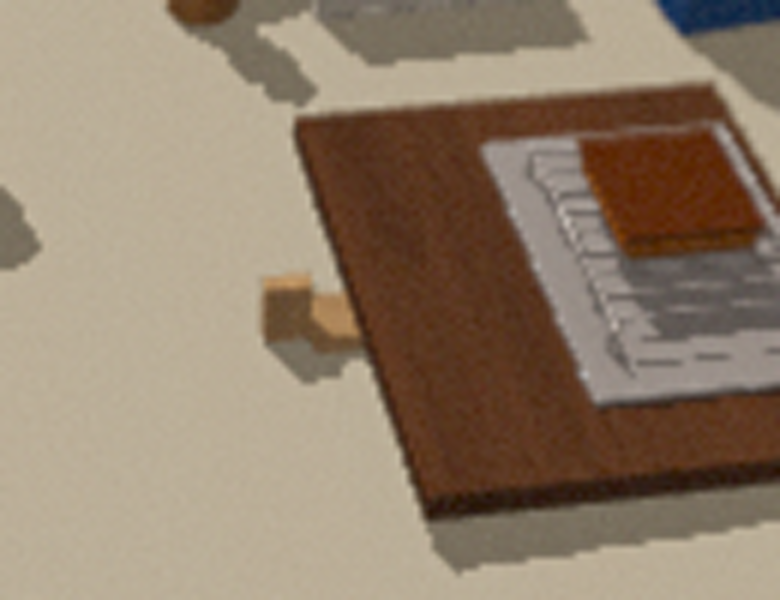

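The wedge sits square under the edge: wedge centre column ~368 in the zoom, board middle ~364.5, so within ~2 mm. The arm is clear.

```bash
python3 - <<'E'
from h import *
from workcell import job_done
t=viewer.camera('top')['color'];a=cv2.imread('pics/top0.png')
for n,(x,y,w,h) in dict(jar=(205,208,32,28),mug=(422,122,45,45),mill=(140,138,38,30)).items():
    print(n,np.abs(t[y:y+h,x:x+w].astype(int)-a[y:y+h,x:x+w]).mean())
print(get_obs()['time'],job_done())
E
```

```text
jar 1.6488095238095237
mug 2.7876543209876545
mill 1.6529239766081871
the job is handed in; nothing more can be done
16.35 None
```

The wedge is in place under the middle of the near edge, about 74 mm deep, released, with the arm clear. I handed the job in at 16.35 s.

- **Grasp and slide:** I picked up the pale wedge by its grip and set it flat on the counter. I then slid it thin end first and square to the edge, in steps of 2 mm or less near the end.
- **Bite:** The push force rose from about 0 to 6 N at the bite. I then pressed gently to about 8.5–9 N, which moved the wedge about 1.5 mm past first contact.
- **Holding:** After releasing, I regripped it and pushed at about 7 N. It did not move and the force rose at once, so I let go and backed away.
- **Final pictures:** The wedge is square and within about 2 mm of the middle of the edge. Image patches around the jar, mug and mill differ from the first picture only slightly (mean difference under 3 grey levels), so they look undisturbed.
- **Disagreements and limits:** The side camera put the wedge about 5 mm from where the wrist camera did. I used the wrist camera, and the top camera agreed with it. How much of the board the wedge carries, roughly 10 N, is only inferred from the push force.

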